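Lid the bench polisher and hold its run paddle

ROBOT

A 6-joint arm with a two-finger parallel gripper is mounted at the origin on the work surface; the furniture and walls round the work are solid. World frame = base frame: x ahead of the robot, y to its left, z up, the work surface at z = 0. Lengths are in m, angles in rad, forces in N, time in s.
With the tool pointing down it reaches from about 0.325 to 0.875 m from the base axis. Payload 4.4 kg.
Tool frame: the origin (TCP) lies midway between the tips of the shut fingers; the grasp point (between the pads) lies 19 mm behind it; z points along the fingers, y is the direction in which the jaws open and shut (so a half turn about z gives the same grasp; the last joint's range is limited). The gripper opens to 85 mm and grips with 20 to 120 N. Pads are 22 mm wide; open, the fingers measure 114 mm over their backs; the gripper's body (76 mm by 85 mm) begins 54 mm behind the grasp point. The pads swing forward as they close: fully open they stand 13 mm farther back than shut.
Start: joints at [-1.351, 0.207, 1.542, -0, 1.393, -0.15], TCP at [0.208, -0.536, 0.231] pointing down, gripper open.
Joint ranges: [-2.73, 2.73], [-0.86, 2.22], [0.23, 2.46], [-1.11, 4.25], [0.08, 2.63], [-2.82, 2.82]. Speed limits (rad/s): [2.79, 2.79, 3.14, 3.14, 3.14, 3.14].

INTERFACE

Orientations are given as a unit quaternion [x, y, z, w].
In Python, from bench import state, camera, calibration, finish_job, search_frame, trace gives the robot as it stands.
- The arm moves only by the shell command python3 -m pendant 'ROWS'. ROWS is text: rows parted by semicolons, each of 5 numbers parted by spaces: the closure in counts, from 0 (fully open) to 255 (shut), then the shift along the tool's x, y, z in units of 0.5 m (1.0 is 0.5 m), then the turn about the tool's z in units of pi rad (1.0 is pi rad). In form: hand tx ty tz turn; .... A call has exactly 10 rows; each row is the pose to reach, as a shift and turn from the pose commanded when the call began, along the tool's axes at that moment, turning the shorter way round; what a row does not reach only later rows make up. A row lasts 1/10 s, in which the tool goes at most 50 mm and 8.59 degrees, less where a joint would pass 70% of its speed; a pose out of reach is approached as far as the arm can. A call with a number of a shift or a turn outside -1 to 1 is refused whole. A call with a gripper value outside its range is refused whole. The fingers move at their own pace and stop on an object; the grip force is fixed at half the most. Time passes only in rows, so rows that repeat a pose let the fingers close, or fill a call up. It gives the time, the measured TCP pose, the force and the opening at its end, in the units of the state.
- state(): the state, without advancing time (a new reading comes with each control period).
- camera(name): name is "side" or "top"; returns the picture (384x512x3 uint8, blue, green, red); there is no depth.
- calibration(name): a dict with "camera_matrix" (3x3 intrinsics, pixels), "R" (3x3) and "t" (3): a world point X has camera coordinates R X + t. Camera axes: x right, y down, z forward; pixel columns grow to the right and rows downward; lengths in m; the calibration is good to about 2 mm. A picture is of the moment at which its call begins. calibration takes no time and is no camera call.
- finish_job(): hands the job in, once; it reports no verdict.
Trained networks look in the newest picture that a camera, given by its name, has taken for a name from the list of things; names that differ only in an ending like _2 or _b are one class to them, and where a whole thing is asked for, a point or a joint stands for the part that bears it (a point fixed in the world has none). Each returns a list of dicts, best first, with "conf" (0 to 1); they miss things now and then, are a little off and sometimes report something else, mostly with a low value. They report only what shows in the picture. A call takes as long as a camera call. They do not tell look-alikes from the thing itself.
- search_frame(camera, query): "location" ([x, y, z] in m, in the coordinates of the camera as it stood for that picture, good to about 4 mm: the middle of the surface that is visible of it).
- trace(camera, query): "pixels" (384x512 bool, what is visible of it).
The state is a dict: "clock": time; "joint_positions": joint angles; "joint_velocities": joint speeds; "effort": joint torques, N m; "ee_pos": TCP position; "eef_rot": TCP orientation; "force": force on the tool from outside, world axes, zero at the start; "wrist_torque": the same for the moment, N m; "opening": finger opening in m.
Only numpy, scipy, OpenCV 4.12 (cv2) and the standard library are available. Lean on these libraries where they do the work, as an engineer would, in place of code of your own. Each camera call takes 0.05 s, during which the arm holds its last target. There are 200 camera calls.

TASK

Put the loose lid with the tall knob into the open drum mouth of the small bench polisher and press it fully home, until its disc is flush with the drum rim. Only then push the spring-loaded run paddle down until it lies level, with its top at the height of the little index post in front of it, and keep it there for at least two seconds without pushing it to its bottom stop; finish while still holding it level, as it springs up when let go. Leave the round parts tin where it stands.

Things in the scene. Friction and masses are not known exactly. Their poses are not given: they have to be found in the camera images.
- lid_grip (a point): loose lid, upright on the bench: aluminium disc 56 mm across, 12 mm thick, lower edge bevelled, with a black upright round knob on it, 22 mm across and 36 mm tall; 48 mm over all, 0.08 kg. This point is on its axis in the knob's grip: 38 mm above the disc's underside, 26 mm above the disc's upper face, 10 mm below the knob's top; z up the axis
- polisher: the bench polisher, fixed: a grey box 160 x 250 x 45 mm along its x, y, z, origin under its centre on the bench, z up. At its +y end an aluminium drum collar (84 mm across outside, bore 62 mm) stands 30 mm above the box; at its -y end, 135 mm away, the run paddle
- drum_mouth (a point): centre of the drum mouth at rim height, 75 mm above the bench, axes as the polisher's. Set in loosely, the lid rests on a stiff black sealing ring with its disc 6 mm proud of the rim (lid_grip 32 mm above this point)
- seal (a joint): travel in m of the sealing ring in the drum bore: 0 up, 0.006 at its hard stop. A push of about 8 N on the lid moves it down; it stays where pushed. At 0.006 the lid's disc is flush with the rim (lid_grip 26 mm above drum_mouth)
- paddle_hinge (a point): middle of the run paddle's hinge pin on the polisher, 75 mm above the bench; axes as the polisher's. The paddle reaches 100 mm from here along -x; the pin lies along y. Beyond its free end, 116 mm from here, stands a steel index post 6 x 12 mm, its top 79 mm above the bench
- paddle_pad (a point): middle of the top face of the paddle's black pad (46 x 36 mm): 80 mm from the hinge pin along the paddle and 4 mm above the pin's plane; z square to the face. The paddle is a steel bar 22 mm wide, 8 mm thick, nose-up when free. When it is level this point is 79 mm above the bench, as high as the index post's top
- paddle (a joint): angle of the run paddle in rad: 0 when free (0.30 rad nose-up), 0.30 when level, 0.50 at its bottom stop. A spring returns it: the push needed on the pad is about 2.5 N to start, 6 N at level, 9 N at the bottom
- tin_mid (a point): centre of a white round parts tin with a closed flat lid, 42 mm across and 18 mm tall, a loose bystander standing on the bench; to be left alone
Mind the look-alikes: they are no part of the job. What is meant by the part that bears lid_grip is not blue or orange, and is the larger of those in its own colour.

How it is judged:
By the outcome, as a careful person would: the job done as asked, in the order asked, and still so for the second after the job is handed in, while the arm keeps its last pose, push and grip.
It also fails if it takes over 51 s, if anything falls off the work surface, if the arm or the gripper's body presses on something with over 40 N, if the wrist force passes 120 N, or if a joint passes its speed limit or range.

## Working session

There is one attempt and no reset: what is moved stays moved. The work goes in short steps, Python scripts to look and compute and a shell command to move; the robot and the scene stay as the last step left them, time stands still between calls to the robot, and variables do not carry over. Pictures are saved under pics/ and viewed, about 8 in all and at most 12, crops included, and the job is handed in when it is done.

```bash
mkdir -p pics; cat > h.py <<'E'
import numpy as np,cv2
from bench import state,camera,calibration,search_frame,trace
def w(cam,p):
    c=calibration(cam);return np.array(c["R"]).T@(np.array(p)-np.array(c["t"]))
def pix(cam,X):
    c=calibration(cam);q=np.array(c["camera_matrix"])@(np.array(c["R"])@np.array(X)+np.array(c["t"]));return q[:2]/q[2]
def ray(cam,uv,z):
    c=calibration(cam);R=np.array(c["R"]);o=-R.T@np.array(c["t"]);d=R.T@np.linalg.inv(np.array(c["camera_matrix"]))@np.array([uv[0],uv[1],1.]);return o+d*(z-o[2])/d[2]
E
python3 - <<'E'
from h import *
np.set_printoptions(precision=3,suppress=True)
a=camera("top");b=camera("side")
cv2.imwrite("pics/1.png",a);cv2.imwrite("pics/2.png",b)
for c in("top","side"):
  for q in("lid_grip","polisher","drum_mouth","paddle_hinge","paddle_pad","tin_mid"):
    for r in search_frame(c,q):
      X=w(c,r["location"]);print(c,q,round(r["conf"],2),X,pix(c,X))
s=state();print(s["clock"],s["ee_pos"],s["eef_rot"],s["opening"],s["force"])
E
```

```text
top lid_grip 0.78 [ 0.542 -0.046  0.014] [278.551 173.516]
top lid_grip 0.72 [ 0.438 -0.037  0.009] [274.057 217.789]
top lid_grip 0.71 [ 0.43  -0.148  0.009] [321.73  222.117]
top lid_grip 0.51 [ 0.319 -0.163  0.01 ] [328.664 270.893]
top polisher 0.83 [0.539 0.152 0.046] [191.877 170.552]
top drum_mouth 0.91 [0.54  0.154 0.043] [191.518 170.431]
top paddle_hinge 0.91 [0.54  0.146 0.045] [194.811 170.484]
top paddle_pad 0.71 [0.541 0.087 0.097] [218.711 165.39 ]
top tin_mid 0.82 [ 0.6   -0.16   0.019] [327.101 149.847]
side lid_grip 0.96 [ 0.434 -0.157  0.01 ] [233.102 271.141]
side lid_grip 0.82 [ 0.541 -0.054  0.009] [290.426 241.001]
side lid_grip 0.72 [ 0.441 -0.045  0.007] [241.338 239.119]
side lid_grip 0.67 [ 0.319 -0.173  0.007] [168.697 277.349]
side polisher 0.98 [0.546 0.078 0.045] [291.665 194.692]
side drum_mouth 0.65 [0.547 0.08  0.041] [292.338 195.659]
side paddle_hinge 0.57 [0.549 0.078 0.045] [292.985 194.741]
side paddle_pad 0.55 [0.543 0.078 0.095] [290.617 173.993]
side paddle_pad 0.41 [0.545 0.081 0.043] [291.406 194.808]
side tin_mid 0.81 [ 0.601 -0.171  0.016] [325.827 273.115]
side tin_mid 0.51 [0.546 0.079 0.045] [291.506 194.192]
0.7 [ 0.208 -0.536  0.231] [0.983 0.184 0.    0.   ] 0.0856861032553265 [-0.116 -1.093  0.702]
```

View pics/1.png

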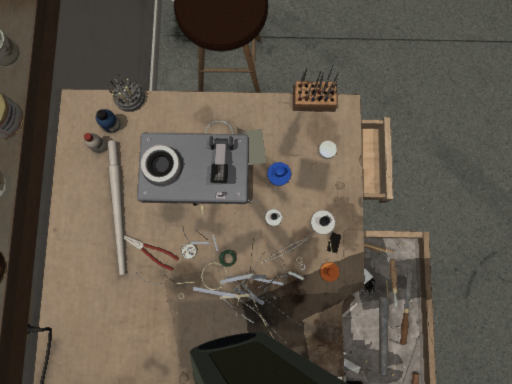

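View pics/2.png

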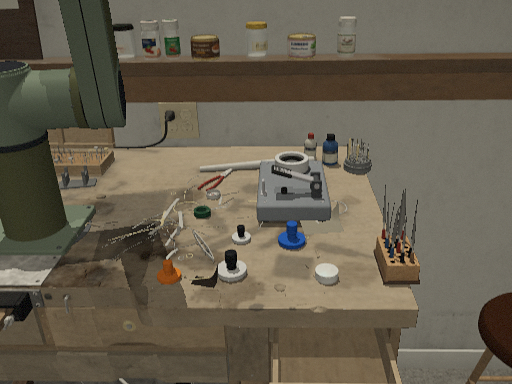

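Both pictures show four lids. In the top view they are blue (279,173), small white (274,217), larger white (322,222) and orange (330,271). The one meant is the larger of the two uncoloured lids, at top (322,222) and side (232,268). I'll confirm it in an enlarged crop and measure precisely.

```bash
python3 - <<'E'
from h import *
np.set_printoptions(precision=4,suppress=True)
a=cv2.imread("pics/1.png");b=cv2.imread("pics/2.png")
A=cv2.resize(a[125:240,130:345],None,fx=3.6,fy=3.6,interpolation=cv2.INTER_CUBIC)[:414]
cv2.imwrite("pics/3.png",A)
B=cv2.resize(b[140:290,160:345],None,fx=4,fy=4,interpolation=cv2.INTER_CUBIC)
cv2.imwrite("pics/4.png",B)
for q in("lid_grip","drum_mouth","paddle_pad","polisher"):
  for c in("top","side"):
    for r in trace(c,q)[:4]:
      m=np.array(r["pixels"]);v,u=np.nonzero(m);print(c,q,round(r["conf"],2),m.sum(),"c",u.mean(),v.mean(),"bb",u.min(),u.max(),v.min(),v.max())
c=calibration("top");print(np.array(c["R"]),-np.array(c["R"]).T@c["t"],c["camera_matrix"])
c=calibration("side");print(-np.array(c["R"]).T@c["t"])
E
```

```text
top lid_grip 0.74 431 c 278.82598607888633 173.1879350348028 bb 267 290 161 185
top lid_grip 0.74 289 c 329.0968858131488 271.401384083045 bb 320 338 262 281
top lid_grip 0.69 487 c 322.4312114989733 222.34496919917865 bb 311 334 210 234
top lid_grip 0.68 222 c 272.8378378378378 217.03603603603602 bb 265 281 209 225
side lid_grip 0.94 505 c 291.1306930693069 237.87524752475247 bb 278 304 222 250
side lid_grip 0.92 398 c 168.02763819095478 273.77638190954775 bb 157 180 260 284
side lid_grip 0.75 267 c 240.73408239700373 236.24719101123594 bb 232 250 225 245
side lid_grip 0.58 634 c 231.2744479495268 267.44006309148267 bb 218 246 250 281
top drum_mouth 0.74 7611 c 193.11036657469452 168.04348968598083 bb 137 248 133 203
side drum_mouth 0.8 4370 c 292.14393592677345 189.53569794050344 bb 257 330 152 222
top paddle_pad 0.9 617 c 219.42139384116695 162.65964343598054 bb 210 227 139 183
side paddle_pad 0.62 348 c 292.95402298850576 174.64655172413794 bb 271 318 166 183
top polisher 0.73 7648 c 193.16644874476987 168.11100941422595 bb 137 248 132 203
[[ 0.0154 -0.9998  0.0093]
 [-0.9861 -0.0167 -0.1654]
 [ 0.1656 -0.0066 -0.9862]] [ 0.3379 -0.0004  1.0166] [[435.2854   0.     261.6093]
 [  0.     435.2854 188.4143]
 [  0.       0.       1.    ]]
[ 0.5189 -0.8677  0.5335]
```

View pics/3.png

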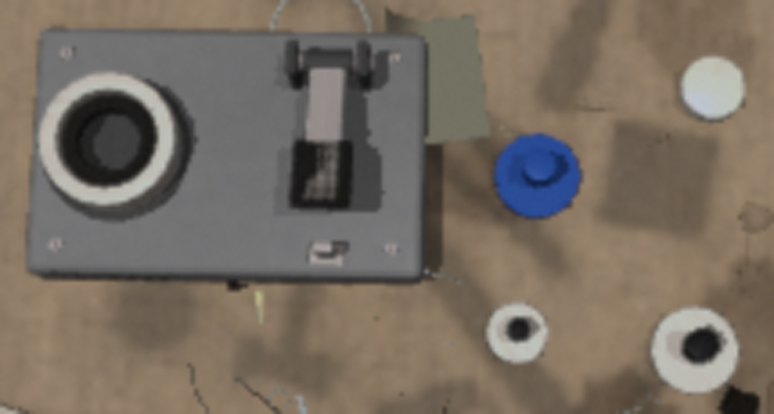

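View pics/4.png

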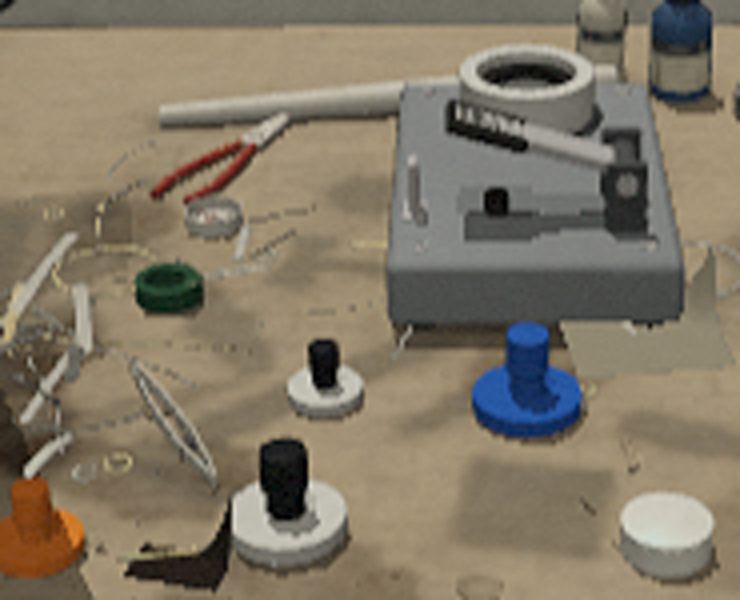

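The crops confirm it. The larger white lid with the black knob is at crop (695,349), clearly bigger than the small white one at (517,332). The drum rim is centred near (106,139), the pad near (321,175) and the index post near (327,250). Next I'll refine with known heights in both views.

```bash
python3 - <<'E'
from h import *
np.set_printoptions(precision=4,suppress=True)
T=lambda x,y:(x/3.6+130-.36,y/3.6+125-.36)
S=lambda x,y:(x/4+160-.37,y/4+140-.37)
print("disc T",ray("top",T(695,349),.012)," knobtop T",ray("top",T(703,344),.048)," S",ray("side",S(283,449),.048),"disc S",ray("side",S(289,515),.012))
print("rim T",ray("top",T(106.5,139.5),.075),ray("top",T(107.5,138),.075),"S",ray("side",S(527,73),.075))
print("pad T",ray("top",T(321,174),.1025),"S",ray("side",S(487,126),.1025))
for n,x,y in(("bTL",45,31),("bTR",425,38),("bBL",30,270),("bBR",418,282)):print(n,ray("top",T(x,y),.045))
print("post T",ray("top",T(326,245),.079),"S",ray("side",S(412,158),.079))
# ellipse-fit of white disc & rim in top view
a=cv2.imread("pics/1.png")
for n,(u,v),z in(("lid",(323,222),.012),("rim",(159.5,163.7),.075)):
  g=cv2.resize(a[int(v)-22:int(v)+23,int(u)-22:int(u)+23],None,fx=8,fy=8,interpolation=cv2.INTER_CUBIC).min(2)
  cs,_=cv2.findContours((g>140).astype('u1'),cv2.RETR_EXTERNAL,cv2.CHAIN_APPROX_NONE)
  e=cv2.fitEllipse(cv2.convexHull(max(cs,key=cv2.contourArea)))
  p=((e[0][0]+.5)/8-.5+int(u)-22,(e[0][1]+.5)/8-.5+int(v)-22);print(n,p,np.array(e[1])/8,ray("top",p,z))
E
```

```text
disc T [ 0.4312 -0.1496  0.012 ]  knobtop T [ 0.431  -0.1493  0.048 ]  S [ 0.4305 -0.1518  0.048 ] disc S [ 0.4316 -0.152   0.012 ]
rim T [0.5482 0.2204 0.075 ] [0.5492 0.2199 0.075 ] S [0.5481 0.2155 0.075 ]
pad T [0.5233 0.0856 0.1025] S [0.523  0.0772 0.1025]
bTL [0.6254 0.2706 0.045 ]
bTR [0.6251 0.0272 0.045 ]
bBL [0.4708 0.2706 0.045 ]
bBR [0.4672 0.0283 0.045 ]
post T [0.4843 0.0834 0.079 ] S [0.4817 0.0865 0.079 ]
lid (322.5612030029297, 221.81921005249023) [23.3566 24.0627] [ 0.4306 -0.1493  0.012 ]
rim (158.9647445678711, 162.9389190673828) [36.2195 37.5252] [0.5492 0.221  0.075 ]
```

```bash
cat >> h.py <<'E'
from scipy.spatial.transform import Rotation as Ro
def sh(p):
    s=state();d=Ro.from_quat(s["eef_rot"]).inv().apply(np.array(p)-s["ee_pos"]);print("at",np.round(s["ee_pos"],4),np.round(s["eef_rot"],4),"t",s["clock"],"F",np.round(s["force"],1),"op",round(s["opening"],4));print("tx ty tz",np.round(d/.5,4))
E
python3 -c "
from h import *
sh((.431,-.1505,.11))"
```

```text
at [ 0.2083 -0.5359  0.2313] [ 0.9829  0.1843 -0.      0.    ] t 1.1 F [-0.5 -0.3 -0.5] op 0.0854
tx ty tz [ 0.6944 -0.5571  0.2426]
```

```bash
python3 -m pendant '0 .07 -.056 .02 0;0 .14 -.112 .04 0;0 .21 -.168 .07 0;0 .29 -.232 .1 0;0 .37 -.296 .12 0;0 .45 -.36 .15 0;0 .53 -.425 .18 0;0 .61 -.49 .21 0;0 .66 -.53 .235 0;0 .694 -.557 .243 0'; python3 -m pendant '0 0 0 0 0;0 0 0 0 0;0 0 0 0 0;0 0 0 0 0;0 0 0 0 0;0 0 0 0 0;0 0 0 0 0;0 0 0 0 0;0 0 0 0 0;0 0 0 0 0'; python3 -c "
from h import *
sh((.431,-.1505,.02))"
```

```text
clock: 2.1
ee_pos: [0.4306, -0.1467, 0.1081]
eef_rot: [0.983, 0.186, -0.001, -0.001]
force: [-0.6, -0.5, 0.8]
opening: 0.0855
clock: 3.1
ee_pos: [0.4308, -0.1506, 0.1098]
eef_rot: [0.983, 0.184, -0.0, -0.0]
force: [-0.2, -0.1, 0.2]
opening: 0.0853
at [ 0.4308 -0.1506  0.1098] [ 0.9829  0.1844 -0.     -0.    ] t 3.1 F [-0.2 -0.1  0.2] op 0.0853
tx ty tz [ 0.0004 -0.      0.1795]
```

```bash
python3 -m pendant '0 0 0 .06 0;0 0 0 .12 0;0 0 0 .16 0;0 0 0 .179 0;0 0 0 .179 0;0 0 0 .179 0;255 0 0 .179 0;255 0 0 .179 0;255 0 0 .179 0;255 0 0 .179 0'; python3 -m pendant '255 0 0 0 0;255 0 0 0 0;255 0 0 0 0;255 0 0 0 0;255 0 0 0 0;255 0 0 -.04 0;255 0 0 -.1 0;255 0 0 -.18 0;255 0 0 -.26 0;255 0 0 -.26 0'; python3 - <<'E'
from h import *
a=camera("top");b=camera("side");cv2.imwrite("pics/5.png",np.hstack([cv2.resize(b[120:300,150:350],None,fx=2,fy=2),cv2.resize(a[120:300,130:330],None,fx=2,fy=2)]))
sh((.549,.219,.153))
E
```

```text
clock: 4.1
ee_pos: [0.4312, -0.1508, 0.0208]
eef_rot: [0.983, 0.184, 0.0, 0.0]
force: [0.6, -0.9, -0.2]
opening: 0.028
clock: 5.1
ee_pos: [0.4349, -0.1529, 0.1559]
eef_rot: [0.983, 0.184, 0.005, 0.004]
force: [0.5, -0.9, -0.1]
opening: 0.0201
at [ 0.4313 -0.1509  0.1509] [9.829e-01 1.844e-01 8.000e-04 7.000e-04] t 5.2 F [ 0.2  0.2 -0.9] op 0.0198
tx ty tz [ 0.4876 -0.6041 -0.0045]
```

View pics/5.png

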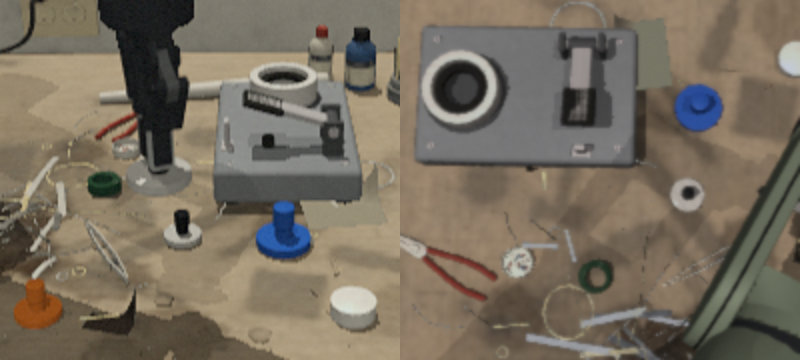

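The side view shows the lid in the jaws, disc at about (229,207) and level. I'll check its in-hand offset and move over the drum.

```bash
python3 -c "
from h import *
print(ray('side',(229.5,206.5),.142))"; python3 -m pendant '255 .04 -.05 -.02 0;255 .09 -.11 -.03 0;255 .14 -.18 -.03 0;255 .2 -.25 -.03 0;255 .26 -.32 -.03 0;255 .32 -.39 -.03 0;255 .37 -.46 -.03 0;255 .42 -.52 -.03 0;255 .46 -.57 -.03 0;255 .488 -.604 -.02 0'; python3 -m pendant '255 0 0 0 0;255 0 0 0 0;255 0 0 0 0;255 0 0 0 0;255 0 0 0 0;255 0 0 .02 0;255 0 0 .04 0;255 0 0 .05 0;255 0 0 .05 0;255 0 0 .05 0'; python3 - <<'E'
from h import *
a=camera("top");b=camera("side");cv2.imwrite("pics/6.png",np.hstack([cv2.resize(b[110:210,240:340],None,fx=4,fy=4,interpolation=2),cv2.resize(a[110:210,110:210],None,fx=4,fy=4,interpolation=2)]))
sh((.549,.219,.1018))
E
```

```text
[ 0.43366675 -0.15391005  0.142     ]
clock: 6.2
ee_pos: [0.5478, 0.2214, 0.1576]
eef_rot: [0.983, 0.185, -0.002, -0.0]
force: [0.6, 0.2, -1.4]
opening: 0.02
clock: 7.2
ee_pos: [0.5486, 0.2192, 0.1349]
eef_rot: [0.983, 0.184, -0.0, -0.0]
force: [-0.2, -0.1, -0.1]
opening: 0.0201
at [0.5491 0.2194 0.1356] [ 9.829e-01  1.844e-01  4.000e-04 -0.000e+00] t 7.3 F [ 0.1  0.9 -1.9] op 0.0198
tx ty tz [-0.0006  0.0006  0.0676]
```

View pics/6.png

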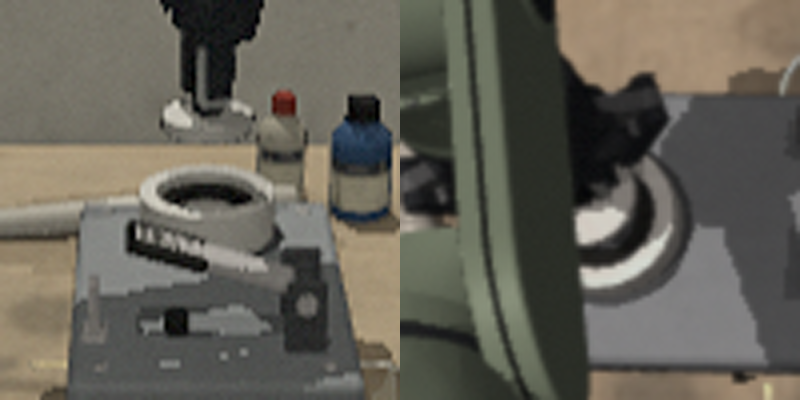

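The side view shows the lid centred over the rim in x: disc at about (208,118), rim at (207,200). Descending to just above the seal.

```bash
python3 -m pendant '255 0 0 .015 0;255 0 0 .03 0;255 0 0 .045 0;255 0 0 .055 0;255 0 0 .065 0;255 0 0 .072 0;255 0 0 .077 0;255 0 0 .082 0;255 0 0 .082 0;255 0 0 .082 0'; python3 - <<'E'
from h import *
b=camera("side");cv2.imwrite("pics/7.png",cv2.resize(b[110:210,240:340],None,fx=5,fy=5,interpolation=2))
sh((.549,.219,.0898)); print(state()["wrist_torque"])
E
```

```text
clock: 8.3
ee_pos: [0.549, 0.2193, 0.0944]
eef_rot: [0.983, 0.184, 0.0, -0.0]
force: [-0.7, -0.2, -1.8]
opening: 0.02
at [0.5491 0.2193 0.0945] [ 9.829e-01  1.844e-01  3.000e-04 -0.000e+00] t 8.35 F [ 0.   0.4 -0.3] op 0.0198
tx ty tz [-0.0003  0.0006  0.0095]
[-0.01381416 -0.01405114  0.00357967]
```

View pics/7.png

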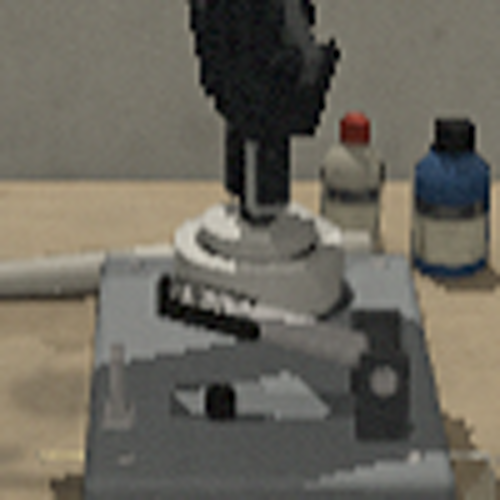

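The lid disc, around (250,235), sits inside the rim with no contact force. Pressing on gently.

```bash
python3 -m pendant '255 0 0 .003 0;255 0 0 .006 0;255 0 0 .009 0;255 0 0 .011 0;255 0 0 .013 0;255 0 0 .015 0;255 0 0 .017 0;255 0 0 .017 0;255 0 0 .017 0;255 0 0 .017 0'; python3 -c "
from h import *
sh((.549,.219,.0838))"
```

```text
clock: 9.35
ee_pos: [0.549, 0.2193, 0.0871]
eef_rot: [0.983, 0.184, 0.0, 0.0]
force: [-3.4, -0.2, 5.5]
opening: 0.0198
at [0.549  0.2193 0.0871] [9.829e-01 1.844e-01 1.000e-04 0.000e+00] t 9.35 F [-3.4 -0.2  5.5] op 0.0198
tx ty tz [-0.0002  0.0006  0.0066]
```

```bash
python3 -m pendant '255 0 0 .002 0;255 0 0 .004 0;255 0 0 .006 0;255 0 0 .008 0;255 0 0 .009 0;255 0 0 .01 0;255 0 0 .01 0;255 0 0 .01 0;255 0 0 .01 0;255 0 0 .01 0'; python3 -c "
from h import *
sh((.549,.219,.0838))"
```

```text
clock: 10.35
ee_pos: [0.5492, 0.2194, 0.0838]
eef_rot: [0.983, 0.184, 0.0, 0.0]
force: [-6.5, -2.5, 14.0]
opening: 0.0202
at [0.5492 0.2194 0.0838] [9.828e-01 1.845e-01 3.000e-04 1.000e-04] t 10.35 F [-6.5 -2.5 14. ] op 0.0202
tx ty tz [-0.0007  0.0006  0.    ]
```

```bash
python3 -m pendant '255 -.001 0 0 0;255 -.002 -.001 0 0;255 -.003 -.001 .001 0;255 -.003 -.001 .002 0;255 -.003 -.001 .004 0;255 -.003 -.001 .005 0;255 -.003 -.001 .006 0;255 -.003 -.001 .006 0;255 -.003 -.001 .006 0;255 -.003 -.001 .006 0'; python3 -c "
from h import *
sh((.549,.219,.0838))"
```

```text
clock: 11.35
ee_pos: [0.5493, 0.2195, 0.0837]
eef_rot: [0.983, 0.185, 0.002, 0.0]
force: [-8.3, -3.6, 24.8]
opening: 0.0198
at [0.5493 0.2195 0.0837] [9.828e-01 1.845e-01 2.100e-03 3.000e-04] t 11.35 F [-8.3 -3.6 24.8] op 0.0198
tx ty tz [-0.0009  0.0006 -0.0002]
```

The position stopped at 0.0837 while the force rose by 11 N, so it is on the hard stop at the expected flush height. Unload, release, rise and look.

```bash
python3 -m pendant '255 0 0 -.004 0;255 0 0 -.009 0;255 0 0 -.011 0;0 0 0 -.011 0;0 0 0 -.011 0;0 0 0 -.011 0;0 0 0 -.011 0;0 0 0 -.011 0;0 0 0 -.011 0;0 0 0 -.011 0'; python3 -m pendant '0 0 0 -.03 0;0 0 0 -.06 0;0 0 0 -.12 0;0 0 0 -.2 0;120 .05 .03 -.25 0;200 .04 .1 -.25 0;255 -.01 .18 -.25 0;255 -.05 .24 -.25 0;255 -.06 .25 -.25 0;255 -.06 .25 -.25 0'; python3 - <<'E'
from h import *
np.set_printoptions(precision=4,suppress=True)
a=camera("top");b=camera("side");cv2.imwrite("pics/8.png",np.hstack([cv2.resize(b[130:230,240:340],None,fx=4,fy=4,interpolation=2),cv2.resize(a[110:210,130:230],None,fx=4,fy=4,interpolation=2)]))
sh((.518,.083,.125))
E
```

```text
clock: 12.35
ee_pos: [0.5472, 0.2192, 0.0833]
eef_rot: [0.983, 0.184, -0.0, -0.0]
force: [1.1, -0.3, 0.2]
opening: 0.0854
clock: 13.35
ee_pos: [0.565, 0.0909, 0.21]
eef_rot: [0.983, 0.183, 0.001, 0.0]
force: [0.1, 0.7, 0.3]
opening: 0.0003
at [0.5651 0.0926 0.2095] [ 0.9828  0.1845  0.0011 -0.0002] t 13.45 F [-0.1  0.1  0. ] op -0.0001
tx ty tz [-0.0952 -0.0163  0.1687]
```

View pics/8.png

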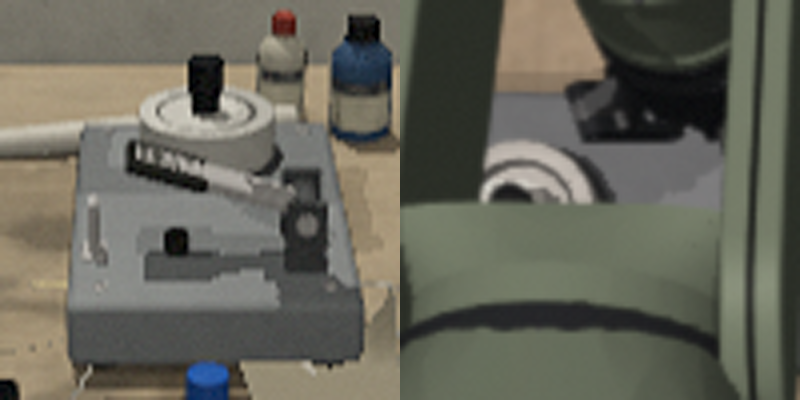

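The side view shows the lid seated level inside the rim, its knob at about (206,85); no step shows at the disc edge. The paddle is still free. Now go above the pad, then descend.

```bash
python3 -c "
from h import *
print('knob top expected px',pix('side',(.548,.218,.111)),'seen ~(291.5,144.5); if 6mm proud',pix('side',(.548,.218,.117)));sh((.520,.084,.125))"; python3 -m pendant '255 -.03 -.005 .04 0;255 -.06 -.01 .08 0;255 -.092 -.016 .12 0;255 -.092 -.016 .15 0;255 -.092 -.016 .17 0;255 -.092 -.016 .17 0;255 -.092 -.016 .17 0;255 -.092 -.016 .17 0;255 -.092 -.016 .17 0;255 -.092 -.016 .17 0'; python3 -c "
from h import *
sh((.520,.084,.079))"
```

```text
knob top expected px [291.46843546 143.74386615] seen ~(291.5,144.5); if 6mm proud [291.49227622 141.41742575]
at [0.5651 0.0926 0.2095] [ 9.828e-01  1.845e-01  1.100e-03 -2.000e-04] t 13.45 F [-0.1  0.1  0. ] op -0.0001
tx ty tz [-0.0907 -0.0167  0.1687]
clock: 14.45
ee_pos: [0.5194, 0.0826, 0.124]
eef_rot: [0.983, 0.184, 0.001, 0.0]
force: [-0.2, -0.1, -0.5]
opening: 0.0002
at [0.5194 0.0826 0.124 ] [9.829e-01 1.843e-01 6.000e-04 1.000e-04] t 14.45 F [-0.2 -0.1 -0.5] op 0.0002
tx ty tz [ 0.002  -0.0022  0.0899]
```

Knob height agrees with fully home. Press down to about z 0.082 first.

```bash
python3 -m pendant '255 .001 -.002 .015 0;255 .002 -.002 .03 0;255 .002 -.002 .042 0;255 .002 -.002 .053 0;255 .002 -.002 .063 0;255 .002 -.002 .073 0;255 .002 -.002 .08 0;255 .002 -.002 .084 0;255 .002 -.002 .086 0;255 .002 -.002 .086 0';  python3 -c "
from h import *
sh((.520,.084,.079))"
```

```text
clock: 15.45
ee_pos: [0.5186, 0.0839, 0.0799]
eef_rot: [0.983, 0.184, -0.001, -0.0]
force: [-3.9, 0.1, 6.1]
opening: -0.0003
at [0.5186 0.0839 0.0799] [ 9.829e-01  1.844e-01 -1.000e-03 -2.000e-04] t 15.45 F [-3.9  0.1  6.1] op -0.0003
tx ty tz [0.0028 0.0009 0.0018]
```

```bash
python3 -m pendant '255 0 0 .001 0;255 0 0 .002 0;255 0 0 .002 0;255 0 0 .002 0;255 0 0 .002 0;255 0 0 .002 0;255 0 0 .002 0;255 0 0 .002 0;255 0 0 .002 0;255 0 0 .002 0';  python3 - <<'E'
from h import *
b=camera("side");cv2.imwrite("pics/9.png",cv2.resize(b[140:215,245:345],None,fx=7,fy=7,interpolation=2))
sh((.520,.084,.079))
print("level pin",pix("side",(.599,.072,.075)),"pad near edge level",pix("side",(.542,.066,.079)),pix("side",(.496,.066,.079)),"post top",pix("side",(.483,.078,.079)))
E
```

```text
clock: 16.45
ee_pos: [0.5186, 0.0839, 0.0792]
eef_rot: [0.983, 0.184, -0.001, -0.0]
force: [-4.6, 0.4, 6.7]
opening: 0.0
at [0.5186 0.0839 0.0792] [ 9.829e-01  1.844e-01 -9.000e-04 -1.000e-04] t 16.5 F [-3.6 -0.8  5.7] op -0.0001
tx ty tz [0.0027 0.0009 0.0004]
level pin [316.32274985 183.52667983] pad near edge level [290.17600957 183.13531263] [268.94093965 183.17967444] post top [263.11598279 180.79628126]
```

View pics/9.png

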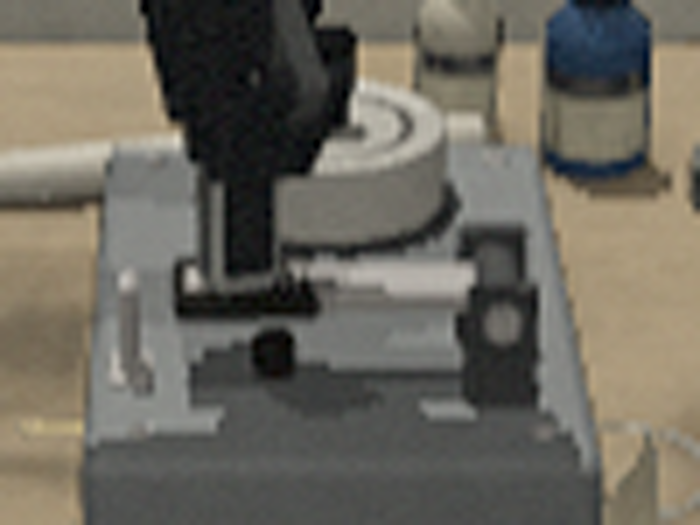

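The paddle bar and pad are level: pad at (180–315, 262–310) and post top at (127,272), about the same height as the middle of the pad face. Tip z is 0.0792 at about 6 N. Holding for 3 s.

```bash
R='hold'; python3 -m pendant '255 0 0 .0004 0;255 0 0 .0004 0;255 0 0 .0004 0;255 0 0 .0004 0;255 0 0 .0004 0;255 0 0 .0004 0;255 0 0 .0004 0;255 0 0 .0004 0;255 0 0 .0004 0;255 0 0 .0004 0'; python3 -m pendant '255 0 0 0 0;255 0 0 0 0;255 0 0 0 0;255 0 0 0 0;255 0 0 0 0;255 0 0 0 0;255 0 0 0 0;255 0 0 0 0;255 0 0 0 0;255 0 0 0 0'; python3 -m pendant '255 0 0 0 0;255 0 0 0 0;255 0 0 0 0;255 0 0 0 0;255 0 0 0 0;255 0 0 0 0;255 0 0 0 0;255 0 0 0 0;255 0 0 0 0;255 0 0 0 0'; python3 -c "
from h import *
from bench import finish_job
sh((.52,.084,.079));print(finish_job())"
```

```text
clock: 17.5
ee_pos: [0.5186, 0.0839, 0.079]
eef_rot: [0.983, 0.184, -0.001, -0.0]
force: [-3.7, 0.5, 7.0]
opening: -0.0
clock: 18.5
ee_pos: [0.5186, 0.0839, 0.079]
eef_rot: [0.983, 0.184, -0.001, -0.0]
force: [-5.0, 0.2, 6.4]
opening: -0.0001
clock: 19.5
ee_pos: [0.5186, 0.0839, 0.079]
eef_rot: [0.983, 0.184, -0.001, -0.0]
force: [-3.3, 0.1, 6.7]
opening: -0.0002
at [0.5186 0.0839 0.079 ] [ 9.828e-01  1.844e-01 -9.000e-04 -1.000e-04] t 19.5 F [-3.3  0.1  6.7] op -0.0002
tx ty tz [ 0.0027  0.0009 -0.    ]
the job is handed in; nothing more can be done
None
```

The lid is pressed home in the drum mouth. The run paddle was then held level, and I handed the job in at 19.5 s while still holding it.

- **Lid:** I picked the larger white lid with the black knob and pressed it until it stopped at the flush height. The press reached about 25 N against the hard stop. After release, the knob's height in the side picture matched flush rather than 6 mm proud, though the two differ by only about 2 pixels. There was a sideways force of up to about 8 N during the press, but the lid came out level.
- **Paddle:** The closed fingertips held it for over 3 s at a height of 0.079 m, with 6 to 7 N on the pad. The picture taken just before the final hold, with the tip at 0.0792 m, shows the paddle level with the index post top. The tip height, the force and that picture all agree. The bottom stop was never approached.
- **Bystanders:** I stayed clear of the parts tin and the other lids. I did not take a separate last picture of the tin.

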